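# Rebuild a refurbished driver unit and press its cover home under the clips

### The job

Put the refurbished driver unit back together: lay the small blue-green circuit board from the foam block flat on the four brass standoffs of the aluminium chassis, between the guide pins, then set the finned grey cover over it and press it down until the spring clips at both ends have snapped over its lips and it sits fully home. Set the parts down, do not drop them, and leave the other things on the bench where they are.

Things in the scene. Friction and masses are not known exactly. Their poses are not given: they have to be found in the camera images.
- chassis: Fixed bare-aluminium chassis plate on rubber feet, 150 x 96 mm, long axis along its x; origin at the centre of its underside on the bench, z up. Top face at z = 16 mm. A spring clip, 36 mm wide, stands at each short end, its flared top at z = 49 mm, x = +-72 mm. The middle of both long sides (x within +-30 mm) is open above z = 17 mm, leaving room for fingers.
- board_place (a point): point at the chassis's centre, level with the tops of its four brass standoffs (28 mm above the bench), where the centre of the board's underside belongs. Standoffs at x = +-44, y = +-24 mm. Eight 4 mm steel guide pins with tapered tips, tops 40 mm above the bench, stand round it at x = +-54, y = +-22 and x = +-38, y = +-34 mm: board fits inside, cover outside them, each with 1.7 mm play.
- clip_a (a joint): sprung steel clip at the chassis's +x end, hinged near its foot: 0 standing at rest, grows (rad) as it is pushed outward; about 0.12 while the cover's lip slides down past its nose, then it springs back to nearly 0 over the lip
- clip_b (a joint): the same clip at the chassis's -x end
- driver_board: The small blue-green circuit board, 100 x 60 mm, long axis along its x; the board itself is 2 mm thick, parts on top reach 15 mm; origin at the centre of its underside, z up; 84 g. Hold it by its two long edges (60 mm apart, across y). Fits the chassis either way round, its long axis along the chassis's.
- cover: Loose grey cover, open below, standing on its rim; origin at the centre of the rim, z up, long axis along its x. Box 120 x 80 x 37 mm, 2.5 mm walls; a 50 mm wide lip sticks out 6 mm from each short end wall at z = 12.5 to 16.5 mm. About 0.15 kg. Goes over the pins either way round. Home, its rim lies on the chassis's top face (its origin 16 mm above the chassis's origin).
- cover_fins (a point): point amid the cover's cooling fins, 47 mm above its rim: six dark fins along the cover's x, 64 mm long, 40 mm over the outer two (across y), from the flat top at z = 37 mm up to z = 55 mm. Lift the cover by them.
- cover_press_a (a point): point on the cover's flat top beyond the fins at its +x end (x = 47, z = 37 mm), where to press; the flat is 28 x 80 mm. Merely set on, the lips rest on the clips and the cover stands about 11 mm proud; some 6 to 18 N on an end snaps that end down
- cover_press_b (a point): the same at the cover's -x end
- cover_end_a (a point): point on the cover's rim at the middle of its +x end wall (60 mm from its origin); 16 mm above the chassis's origin when that end is home
- cover_end_b (a point): the same at the cover's -x end
- foam_block: Fixed dark block of stiff foam, 80 x 40 x 24 mm, on which the board lies at first, overhanging it by about 10 mm all round; origin at the centre of its underside, on the table top, which here stands 4 mm above z = 0
- spray_can: bystander: the nearer of two upright spray cans with a green cap, 59 mm across, 225 mm tall; origin at the centre of its underside
- pliers: bystander: red-handled pliers lying flat, 166 x 63 x 14 mm, long axis along y; origin at the centre of the underside
- tape: bystander: roll of black tape lying flat, 58 mm across, 19 mm high; origin at the centre of the underside

How it is judged:
By the outcome, as a careful person would: the job done as asked, in the order asked, and still so for the second after the job is handed in, with the robot touching nothing.
It also fails if it takes over 53 s, if anything falls off the work surface, if the arm or the gripper's body presses on something with over 40 N, if the wrist force passes 120 N, or if a joint passes its speed limit or range.

### The arm

A 6-joint arm with a two-finger parallel gripper is mounted at the origin on a cart in front of the work surface, level with it; the furniture and walls round the work are solid. World frame = base frame: x ahead of the robot, y to its left, z up, the work surface at z = 0. Lengths are in mm, angles in degrees, forces in N, time in s.
With the tool pointing down it reaches from about 350 to 800 mm from the base axis. Payload 7.3 kg.
Tool frame: the origin (TCP) lies midway between the tips of the shut fingers; the grasp point (between the pads) lies 19 mm behind it (r.grip_depth is the distance from the TCP to the grasp point, in mm); z points along the fingers, y is the line along which they close (so a half turn about z gives the same grasp; the last joint's range is limited). The gripper opens to 85 mm and grips with 20 to 120 N. Pads are 22 mm wide; open, the fingers measure 114 mm over their backs; the gripper's body (76 mm by 85 mm) begins 54 mm behind the grasp point. The pads swing forward as they close: fully open they stand 13 mm farther back than shut.
Start: joints at [-74.255, 19.595, 87.324, -0, 73.075, -8.365], TCP at [214.482, -479.213, 195.422] pointing down, gripper open.
Joint ranges: [-145.02, 145.02], [-44.19, 115.74], [2.07, 154.8], [-57.11, 237.11], [16.16, 152.29], [-177.93, 177.93]. Speed limits (degrees/s): [147.25, 147.25, 180, 180, 180, 180].

### API

Orientations are given as [roll, pitch, yaw] about the fixed x, y, z axes, in that order (R = Rz(yaw) Ry(pitch) Rx(roll)).
In Python, from station import r, eyes, ticket gives the robot as it stands (r), with the cameras (eyes) and the job (ticket).
- The arm moves only by the shell command python3 jog.py 'ROWS' [FORCE]. ROWS is a JSON object with one list for each field, all of the same length, 1 to 12, a row being the entries at one place: finger_gap (the finger opening in mm), dx, dy, dz (the shift in mm), rz (a turn about the tool's z in degrees); each row is the pose to reach, as a shift and turn from the pose commanded when the command began, along the tool's axes at that moment; what a row does not reach only later rows make up. A row lasts 1/10 s, in which the tool goes at most 50 mm and 8.59 degrees, less where a joint would pass 70% of its speed; a pose out of reach is approached as far as the arm can. The fingers move at their own pace and stop on an object; FORCE is the grip in N (left out, the last holds). Time passes only in rows, so rows that do not move let the fingers close. It prints the time, the measured TCP pose, the force, the opening and the grip force at its end. Input that does not fit is refused with a message, and nothing moves.
- r.get_obs(): the state, without advancing time (a new reading comes with each control period).
- eyes.snapshot(name): name is "scene" or "top"; returns the picture (384x512x3 uint8, red, green, blue); there is no depth.
- eyes.calibration(name): a dict with "fx", "fy", "cx", "cy" (pixels), "R" (3x3) and "t" (3): a world point X has camera coordinates R X + t. Camera axes: x right, y down, z forward; pixel columns grow to the right and rows downward; lengths in mm; the calibration is good to about 2 mm. A picture is of the moment at which its call begins. calibration takes no time and is no camera call.
- ticket.finish_job(): hands the job in; it is judged then, once.
The state is a dict: "clock": time; "joint_pos": joint angles; "joint_vel": joint speeds; "joint_efforts": joint torques, N m; "tcp_pos": TCP position; "tcp_rot": TCP orientation; "force": force on the tool from outside, world axes, zero at the start; "moment": the same for the moment, N m; "gripper_width": finger opening in mm; "gripper_force": force on a finger pad.
Only numpy, scipy, OpenCV 4.12 (cv2) and the standard library are available. Lean on these libraries where they do the work, as an engineer would, in place of code of your own. Each camera call takes 0.05 s, during which the arm holds its last target. There are 200 camera calls.

## Working session

There is one attempt and no reset: what is moved stays moved. The work goes in short steps, Python scripts to look and compute and a shell command to move; the robot and the scene stay as the last step left them, time stands still between calls to the robot, and variables do not carry over. Pictures are saved under pics/ and viewed, at most 10 in all, crops included, and the job is handed in when it is done.

```bash
mkdir -p pics; ls; python3 - <<'E'
from station import r, eyes, ticket
import cv2,numpy as np
for n in("scene","top"):
    im=eyes.snapshot(n); cv2.imwrite(f"pics/{n}0.png",cv2.resize(im[:,:,::-1],(800,600),interpolation=cv2.INTER_CUBIC))
    c=eyes.calibration(n); print(n,{k:np.round(v,3).tolist() for k,v in c.items()})
o=r.get_obs();print(o["clock"],o["tcp_pos"],o["tcp_rot"],o["force"],o["gripper_width"],r.grip_depth)
E
```

```text
jog.py
pics
station.py
scene {'fx': 398.504, 'fy': 398.504, 'cx': 252.987, 'cy': 194.752, 'R': [[0.866, -0.499, -0.019], [-0.2, -0.312, -0.929], [0.458, 0.808, -0.37]], 't': [-589.043, 70.206, 914.487]}
top {'fx': 488.615, 'fy': 488.615, 'cx': 252.199, 'cy': 190.069, 'R': [[-0.007, -1.0, -0.021], [-0.987, 0.01, -0.162], [0.163, 0.02, -0.986]], 't': [-329.861, 490.723, 912.593]}
0.1 [ 214.36874902 -478.79314103  194.79029063] [-1.79920635e+02 -1.25375230e-02  2.41093281e+01] [0.14608084 0.29652742 0.20001799] 85.36629987891874 18.700000000000003
```

View pics/scene0.png

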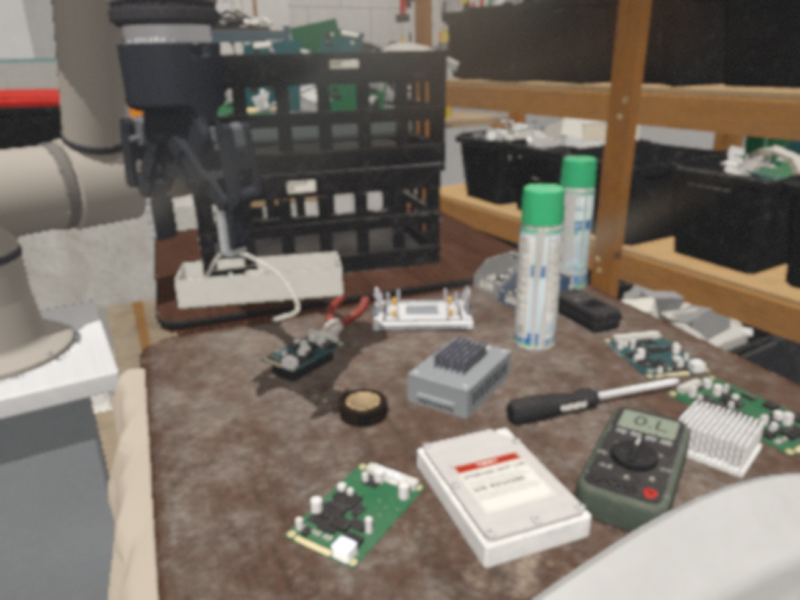

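View pics/top0.png

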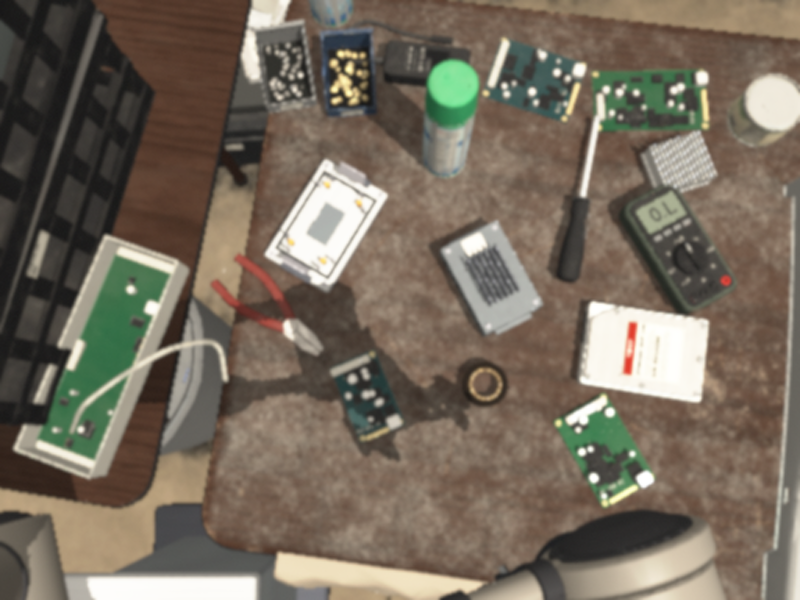

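```bash
cat > h.py <<'E'
from station import r, eyes, ticket
import cv2,numpy as np
from scipy.optimize import minimize
def proj(n,X):
    c=eyes.calibration(n);p=np.asarray(X,float)@np.array(c["R"]).T+c["t"]
    return np.c_[c["fx"]*p[:,0]/p[:,2]+c["cx"],c["fy"]*p[:,1]/p[:,2]+c["cy"]]
def ray(n,uv,z):
    c=eyes.calibration(n);R=np.array(c["R"]);o=-R.T@np.array(c["t"])
    d=R.T@[(uv[0]-c["cx"])/c["fx"],(uv[1]-c["cy"])/c["fy"],1]
    return (o+d*(z-o[2])/d[2])[:2]
def place(P,q,z0):
    x,y,a=q;a=np.radians(a);P=np.asarray(P,float)
    return np.c_[x+P[:,0]*np.cos(a)-P[:,1]*np.sin(a),y+P[:,0]*np.sin(a)+P[:,1]*np.cos(a),z0+P[:,2]]
def rect(a,b,z): return [(a,b,z),(-a,b,z),(-a,-b,z),(a,-b,z),(a,b,z)]
def seg(P,n=60): return np.concatenate([np.linspace(P[i],P[i+1],n) for i in range(len(P)-1)])
def grad(im,s=0.8):
    g=cv2.GaussianBlur(im,(0,0),s).astype(np.float32)
    return np.max(np.hypot(cv2.Sobel(g,cv2.CV_32F,1,0),cv2.Sobel(g,cv2.CV_32F,0,1)),2)
def fit(G,wire,q0,z0):
    def f(q):
        s=0
        for n in G:
            uv=proj(n,place(wire[n],q,z0)).astype(np.float32)
            s-=np.minimum(cv2.remap(G[n],uv[:,:1],uv[:,1:],cv2.INTER_LINEAR),200).mean()
        return s
    best=None
    for dx in(-6,0,6):
        for dy in(-6,0,6):
            for da in(-4,0,4):
                m=minimize(f,np.add(q0,(dx,dy,da)),method="Nelder-Mead",options=dict(initial_simplex=np.add(q0,(dx,dy,da))+np.array([[0,0,0],[4,0,0],[0,4,0],[0,0,3]])))
                if best is None or m.fun<best.fun: best=m
    return best.x,best.fun
def crop(im,u0,v0,w,h,k,lines=()):
    a=cv2.resize(im[v0:v0+h,u0:u0+w,::-1],None,fx=k,fy=k,interpolation=cv2.INTER_CUBIC)
    for L,col in lines: cv2.polylines(a,[np.int32((L-[u0-.5,v0-.5])*k*8)],False,col,1,cv2.LINE_AA,3)
    return a
E
cat > loc.py <<'E'
from h import *
I={n:eyes.snapshot(n) for n in("top","scene")}
G={n:grad(I[n]) for n in I}; T={"top":G["top"]};S={"scene":G["scene"]}
def init(uv1,uv2,z): # two ends along x in 800-scale top image
    a,b=ray("top",np.array(uv1)*.64,z),ray("top",np.array(uv2)*.64,z); m=(a+b)/2;d=a-b
    return [*m,np.degrees(np.arctan2(d[1],d[0]))]
W={"chassis":(rect(75,48,16),2,init((357,172),(293,275),18)),
   "cover":(rect(60,40,37),2,init((470,236),(515,325),40)),
   "driver_board":(rect(50,30,2),28,init((353,366),(381,430),30))}
out={}
for k,(w,z,q) in W.items():
    s=seg(w); res=[fit(g,{"top":s,"scene":s},q,z) for g in (T,S,{**T,**S})]
    print(k,np.round(q,1),*[(np.round(a,1),round(b,1)) for a,b in res]); out[k]=(w,z,res[2][0],res[0][0])
cs=[("top","chassis",165,98,100,100),("top","cover",270,135,100,100),("top","driver_board",190,205,100,100),("scene","cover",250,205,90,70),("scene","chassis",225,170,90,50),("scene","driver_board",155,200,90,50)]
im=[]
for n,k,u,v,w,h in cs:
    W_,z,q,qt=out[k]; L=[(proj(n,place(W_,q,z)),(0,0,255)),(proj(n,place(W_,qt,z)),(0,255,255))]
    a=crop(I[n],u,v,w,h,4 if n=="scene" else 4,L)
    b=np.zeros((300,266,3),np.uint8); a=cv2.resize(a,None,fx=266/a.shape[1],fy=266/a.shape[1],interpolation=cv2.INTER_AREA); b[:a.shape[0]]=a; im.append(b)
cv2.imwrite("pics/fit.png",np.vstack([np.hstack(im[:3]),np.hstack(im[3:])]))
E
python3 loc.py
```

```text
Traceback (most recent call last):
  File "loc.py", line 12, in <module>
    s=seg(w); res=[fit(g,{"top":s,"scene":s},q,z) for g in (T,S,{**T,**S})]
                   ~~~^^^^^^^^^^^^^^^^^^^^^^^^^^^
  File "h.py", line 30, in fit
    m=minimize(f,np.add(q0,(dx,dy,da)),method="Nelder-Mead",options=dict(initial_simplex=np.add(q0,(dx,dy,da))+np.array([[0,0,0],[4,0,0],[0,4,0],[0,0,3]])))
  File "h.py", line 23, in f
    uv=proj(n,place(wire[n],q,z0)).astype(np.float32)
       ~~~~^^^^^^^^^^^^^^^^^^^^^^^
  File "h.py", line 5, in proj
    c=eyes.calibration(n);p=np.asarray(X,float)@np.array(c["R"]).T+c["t"]
ValueError: time passes only in moves, steps and waits
```

```bash
sed -i 's/r\.calibration(n)/CAL(n)/; 3a from functools import lru_cache\nCAL=lru_cache(None)(lambda n:eyes.calibration(n))' h.py; python3 loc.py
```

```text
chassis [ 588.8 -245.4  -31. ] (array([ 590. , -246.6,  -30.6]), np.float64(-179.2)) (array([ 584. , -245.5,  -29.1]), np.float64(-171.6)) (array([ 585.4, -245.5,  -30.7]), np.float64(-343.6))
cover [ 507.5 -455.9   25. ] (array([ 513.5, -454.3,   26.1]), np.float64(-167.1)) (array([ 515.1, -450.5,   25.9]), np.float64(-106.4)) (array([ 514. , -452.9,   26.2]), np.float64(-263.0))
driver_board [ 364.1 -299.6   23.7] (array([ 365.7, -297.4,   21.6]), np.float64(-136.5)) (array([ 364.8, -300.8,   22.7]), np.float64(-95.7)) (array([ 366.1, -298.6,   22.7]), np.float64(-228.2))
```

View pics/fit.png

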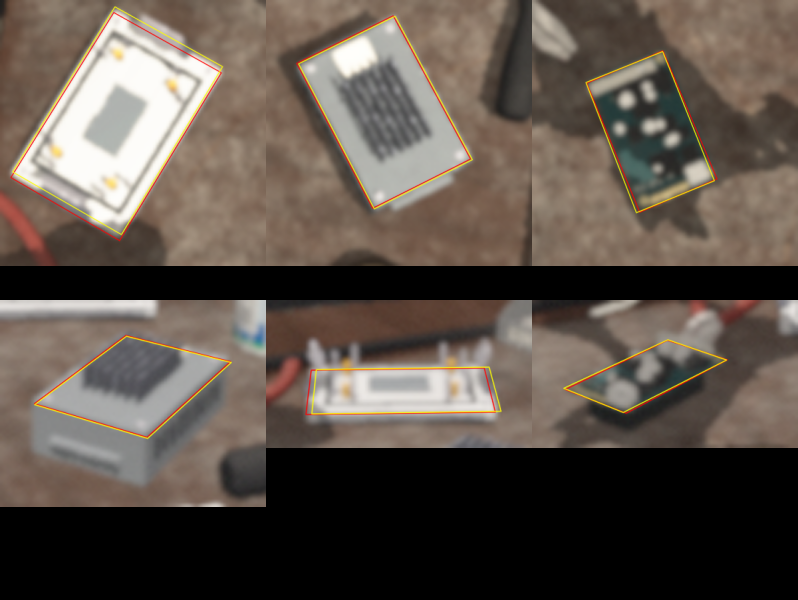

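Fit overlays match in both cameras: the chassis is at about (587,-246), yaw -30.6. The board is at about (366,-298.5), yaw 22.3, and the cover at about (514,-453), yaw 26.1.

```bash
cat > go.py <<'E'
import sys
from h import *
def delta(x,y,z,yaw):
    o=r.get_obs();p=o["tcp_pos"];a=np.radians(o["tcp_rot"][2]);d=np.array([x,y,z])-p
    t=-((yaw-o["tcp_rot"][2]+180)%360-180)
    print("clock %.2f"%o["clock"],"delta",np.round([d[0]*np.cos(a)+d[1]*np.sin(a),d[0]*np.sin(a)-d[1]*np.cos(a),-d[2],t],1),"joints",np.round(o["joint_pos"],0),"rot",np.round(o["tcp_rot"],1),"F",np.round(o["force"],1))
delta(*map(float,sys.argv[1:5]))
E
python3 go.py 366 -298.5 80 22.3
python3 jog.py '{"finger_gap":[85, 85, 85, 85, 85, 85, 85, 85], "dx":[45, 90, 135, 180, 212, 212, 212, 212], "dy":[-22, -44, -66, -87, -103, -103, -103, -103], "dz":[20, 45, 70, 95, 115, 115, 115, 115], "rz":[0.5, 1, 1.8, 1.8, 1.8, 1.8, 1.8, 1.8]}'; python3 go.py 366 -298.5 14.5 22.3
python3 - <<'E'
from h import *
a=crop(eyes.snapshot("top"),160,180,130,130,3); b=crop(eyes.snapshot("scene"),120,120,130,130,3)
cv2.imwrite("pics/g1.png",np.hstack([a,b]))
E
```

```text
clock: 1.1
tcp_pos: [366.0, -299.6, 81.0]
tcp_rot: [179.9, -0.0, 22.3]
force: [0.3, -0.2, 0.7]
gripper_width: 85.2
gripper_force: 0.0
clock 1.10 delta [ 0.4 -1.  66.5  0. ] joints [-49.  22. 105.  -0.  54.  19.] rot [179.9  -0.   22.3] F [ 0.3 -0.2  0.7]
```

View pics/g1.png

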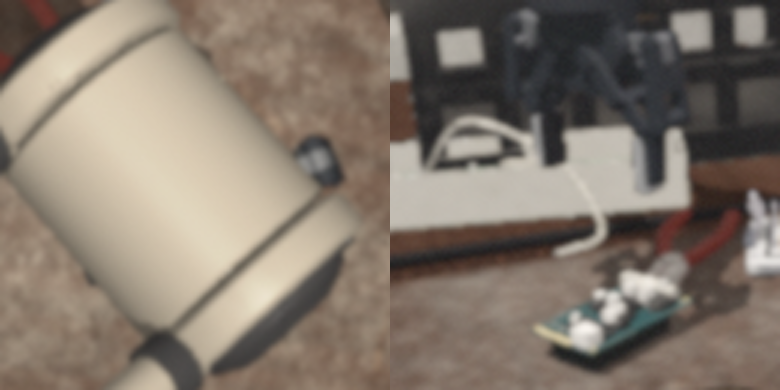

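```bash
python3 - <<'E'
from h import *
print(proj("scene",[[366,-299,94]]), ray("top",(300*.64,335*.64),8))
E
python3 jog.py '{"finger_gap":[85, 85, 85, 85, 60, 50, 50, 50, 50], "dx":[0, 0, 0, 0, 0, 0, 0, 0, 0], "dy":[-0.5, -0.5, -0.5, -0.5, -0.5, -0.5, -0.5, -0.5, -0.5], "dz":[25, 50, 66, 66, 66, 66, 66, 66, 66], "rz":[0, 0, 0, 0, 0, 0, 0, 0, 0]}' 25
python3 - <<'E'
from h import *
b=crop(eyes.snapshot("scene"),130,150,130,100,6)
cv2.imwrite("pics/g2.png",b)
E
```

```text
[[191.37231043 196.09845025]] [ 444.80992708 -213.12814797]
clock: 2.1
tcp_pos: [365.9, -298.3, 14.8]
tcp_rot: [179.9, -0.0, 22.3]
force: [-0.2, -0.8, -0.2]
gripper_width: 50.2
gripper_force: 0.0
```

View pics/g2.png

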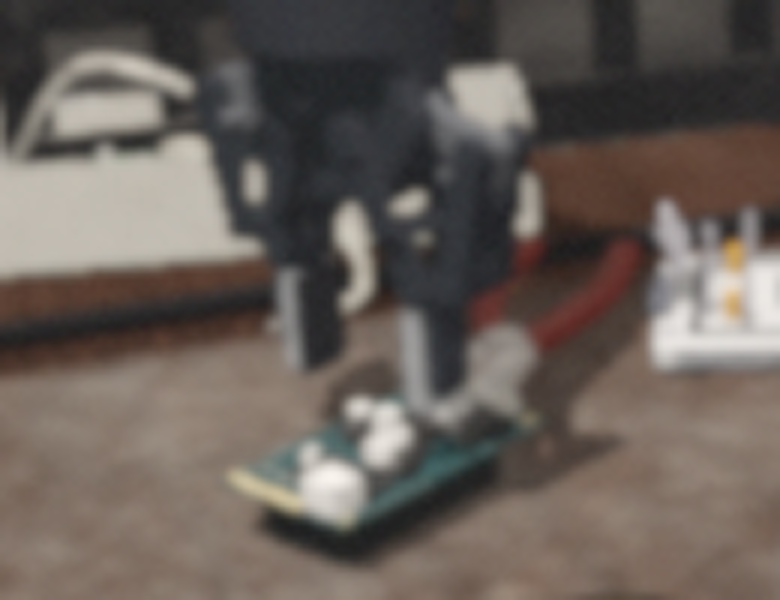

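```bash
python3 - <<'E'
from h import *
for z in(15,25,40,55): print(z,proj("scene",[[366,-298,z]]).round(1), ray("scene",(191.2,214.7),z).round(1))
a=np.radians(22.3)
for s in(25,-25): print(proj("scene",[[366-s*np.sin(a),-298+s*np.cos(a),z] for z in(15,30,40)]).round(0).tolist())
o=r.get_obs();print(o)
cv2.imwrite("pics/g3.png",cv2.resize(eyes.snapshot("top")[:,:,::-1],(768,576)))
E
```

```text
15 [[194.1 230.9]] [ 391.6 -217.8]
25 [[193.7 226.6]] [ 384.  -238.8]
40 [[193.2 220.1]] [ 372.6 -270.4]
55 [[192.6 213.5]] [ 361.3 -302. ]
[[186.0, 228.0], [185.0, 221.0], [185.0, 217.0]]
[[203.0, 234.0], [202.0, 228.0], [202.0, 223.0]]
{'clock': 2.15, 'joint_pos': array([-4.84979720e+01,  2.78630085e+01,  1.08369772e+02, -3.72344874e-03,
        4.37289563e+01,  1.91856301e+01]), 'joint_vel': array([ 0.05862955,  0.15970929,  0.13567586, -0.07518393, -0.05684666,
        0.0353873 ]), 'joint_efforts': array([-3.78216163e-02, -4.23118579e+01, -1.61726439e+01, -1.66112164e-03,
       -2.15361564e-03, -4.52508775e-04]), 'tcp_pos': array([ 365.87474576, -298.24511424,   14.71916642]), 'tcp_rot': array([ 1.79963015e+02, -1.01419281e-02,  2.23190909e+01]), 'force': array([ 1.10014017, -0.03266021,  0.20380764]), 'moment': array([-1.63726155e-02, -2.34216214e-02, -5.42530110e-05]), 'gripper_force': 0.0, 'gripper_width': 50.05115842537711}
```

View pics/g3.png

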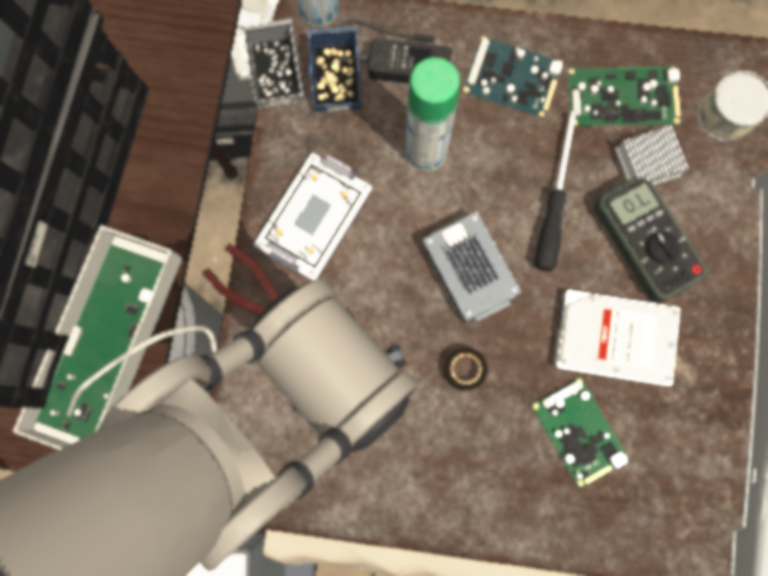

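```bash
python3 - <<'E'
from h import *
print("start scene",proj("scene",[[214.4,-479,z] for z in (195,208,230,245)]).round(0).tolist(),"top",proj("top",[[214.4,-479,z] for z in (195,245,300)]).round(0).tolist())
print("now R finger back top",proj("top",[[366+s*.379,-298-s*.925,z] for s in (32,57,65) for z in(20,60,100)]).round(0).tolist())
I=eyes.snapshot("scene")
a=np.radians(22.3)
def P(u,v,z): return [366+u*np.cos(a)-v*np.sin(a),-298+u*np.sin(a)+v*np.cos(a),z]
L=[]
for dz,c in((0,(0,0,255)),(30,(0,255,0))):
  for s in(1,-1):
    v=s*25
    L.append((proj("scene",[P(-11,v,23+dz),P(11,v,23+dz),P(11,v,60+dz),P(-11,v,60+dz),P(-11,v,23+dz)]),c))
L.append((proj("scene",place(rect(50,30,2),(366,-298.5,22.3),28)),(0,255,255)))
cv2.imwrite("pics/g4.png",crop(I,130,150,130,100,6,L))
E
```

```text
start scene [[132.0, 191.0], [131.0, 183.0], [129.0, 167.0], [127.0, 157.0]] top [[346.0, 349.0], [352.0, 355.0], [360.0, 362.0]]
now R finger back top [[250.0, 247.0], [249.0, 246.0], [248.0, 245.0], [261.0, 242.0], [261.0, 241.0], [261.0, 240.0], [265.0, 241.0], [265.0, 239.0], [265.0, 238.0]]
```

View pics/g4.png

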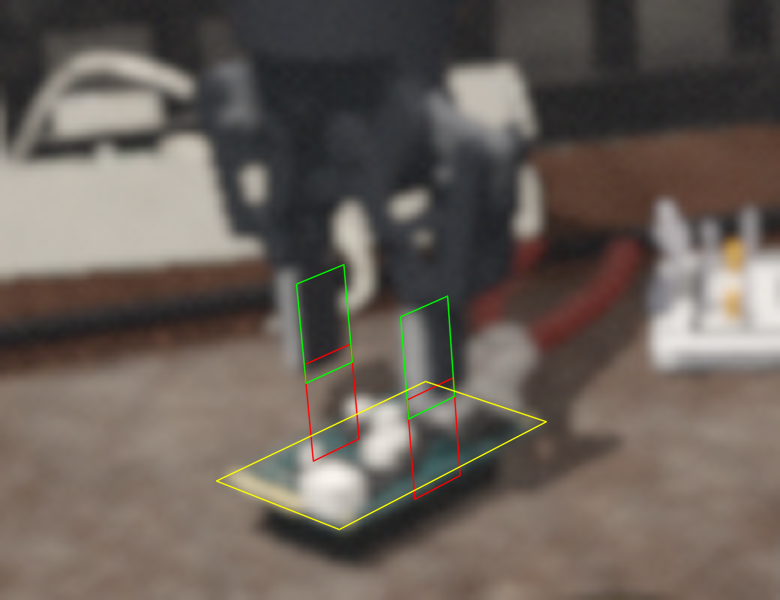

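The overlay shows the fingertips about 33 mm higher than the TCP reading implies, while their xy is right. I'll open, go down in guarded steps and look again.

```bash
python3 jog.py '{"finger_gap":[85, 85, 85, 85, 85, 85, 85], "dx":[0, 0, 0, 0, 0, 0, 0], "dy":[0, 0, 0, 0, 0, 0, 0], "dz":[0, 0, 0, 8, 16, 24, 24], "rz":[0, 0, 0, 0, 0, 0, 0]}'
python3 - <<'E'
from h import *
I=eyes.snapshot("scene")
o=r.get_obs();x,y,z=o["tcp_pos"];print(o["tcp_pos"],o["force"])
a=np.radians(22.3)
def P(u,v,z): return [x+u*np.cos(a)-v*np.sin(a),y+u*np.sin(a)+v*np.cos(a),z]
L=[]
for t,c in((z+13,(0,0,255)),(z+46,(0,255,0))):
  for s in(1,-1):
    v=s*42.5
    L.append((proj("scene",[P(-11,v,t),P(11,v,t),P(11,v,t+37),P(-11,v,t+37),P(-11,v,t)]),c))
A=crop(I,145,160,100,90,8)
B=crop(I,145,160,100,90,8,L)
cv2.imwrite("pics/g5.png",cv2.resize(np.hstack([A,B]),(800,360),interpolation=cv2.INTER_AREA))
E
```

```text
clock: 2.95
tcp_pos: [365.0, -297.3, -11.0]
tcp_rot: [-179.9, 0.1, 22.3]
force: [-0.2, -0.3, -1.2]
gripper_width: 85.3
gripper_force: 0.0
[ 365.25787232 -297.67119786  -10.47020805] [-0.46140792 -0.25445238  0.19336908]
```

View pics/g5.png

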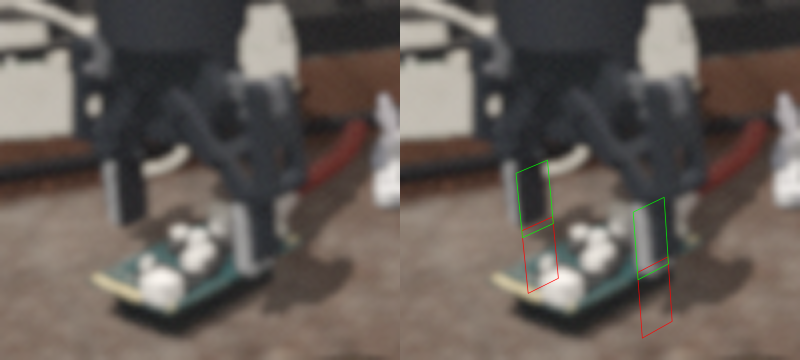

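```bash
python3 jog.py '{"finger_gap":[85, 85, 85, 50, 50, 50, 50, 50, 50], "dx":[0, 0, 0, 0, 0, 0, 0, 0, 0], "dy":[0, 0, 0, 0, 0, 0, 0, 0, 0], "dz":[7, 14, 14, 14, 14, 14, 14, 14, 14], "rz":[0, 0, 0, 0, 0, 0, 0, 0, 0]}' 25
```

```text
clock: 3.9
tcp_pos: [365.9, -298.3, -23.3]
tcp_rot: [180.0, -0.0, 22.3]
force: [-0.5, 1.2, 5.4]
gripper_width: 58.8
gripper_force: 26.6
```

```bash
python3 jog.py '{"finger_gap":[50, 50, 50, 50, 50, 50], "dx":[0, 0, 0, 0, 0, 0], "dy":[0, 0, 0, 0, 0, 0], "dz":[-5, -20, -45, -70, -70, -70], "rz":[0, 0, 0, 0, 0, 0]}'
cat > held.py <<'E'
from h import *
import sys
I=eyes.snapshot("scene");o=r.get_obs();p=o["tcp_pos"];yaw=o["tcp_rot"][2];print(p,yaw,o["force"],o["gripper_width"])
s=seg(rect(50,30,2)); G={"scene":grad(I)}
for z in (float(sys.argv[1])+d for d in(-6,-3,0,3,6)):
    q,f=fit(G,{"scene":s},(p[0],p[1],yaw),z);print(z,q.round(1),round(f,1))
E
python3 held.py 98; python3 go.py 587 -246 46.7 -30.6
```

```text
clock: 4.5
tcp_pos: [365.7, -298.1, 46.4]
tcp_rot: [180.0, -0.0, 22.3]
force: [0.0, 0.4, -0.9]
gripper_width: 58.9
gripper_force: 27.2
[ 365.31376656 -297.69351451   45.76135531] 22.309374614963687 [ 0.18440585 -0.04219512 -1.79894715] 58.75649760822447
92.0 [ 369.4 -278.9   -1.1] -150.7
95.0 [ 367.4 -289.7    2.6] -151.8
98.0 [ 364.9 -296.9    3.1] -152.9
101.0 [ 362.6 -304.3    3.8] -153.3
104.0 [ 362.2 -312.8   17.5] -143.5
clock 4.55 delta [224.7  36.3  -0.9  52.9] joints [-49.  25. 107.  -0.  48.  19.] rot [-179.9    0.    22.3] F [ 0.2 -0.  -1.8]
```

```bash
cat > brass.py <<'E'
from h import *
from scipy.optimize import least_squares
M=np.array([[a*44,b*24,28.] for a in(1,-1) for b in(1,-1)])
for n in("top","scene"):
    I=eyes.snapshot(n); f=I.astype(float); w=np.clip(f[:,:,:2].mean(2)-f[:,:,2]-25,0,None)*(f[:,:,0]>130)
    q=np.array([587.5,-246,-30.6])
    for it in range(4):
        uv=proj(n,place(M,q,0)); c=[]
        for u in uv:
            yy,xx=np.mgrid[0:384,0:512]; m=w*(np.hypot(xx-u[0],yy-u[1])<(6 if n=="top" else 5)); c.append([(m*xx).sum()/m.sum(),(m*yy).sum()/m.sum()] if m.sum()>0 else [np.nan]*2)
        c=np.array(c); ok=~np.isnan(c[:,0])
        s=least_squares(lambda q:(proj(n,place(M,q,0))-c)[ok].ravel(),q); q=s.x
    print(n,q.round(1),s.fun.round(2),c.round(1).tolist())
I=eyes.snapshot("top");s=seg(rect(75,48,16))
for z in(0,4): print(z,[ (a.round(1),round(b,1)) for a,b in[fit({"top":grad(I)},{"top":s},(588,-246,-30.6),z)]])
E
python3 brass.py
```

```text
top [ 587.7 -245.2  -31.2] [ 0.04  0.03 -0.01 -0.12  0.08  0.02 -0.11  0.07] [[208.9, 117.8], [229.3, 129.6], [185.7, 154.5], [206.3, 166.4]]
scene [ 588.  -242.9  -30.9] [-0.22  0.63  0.07 -0.46  0.16  0.28 -0.01 -0.35] [[287.3, 191.2], [288.3, 199.6], [251.8, 191.9], [251.6, 199.9]]
0 [(array([ 590.8, -245.6,  -30.9]), np.float64(-176.7))]
4 [(array([ 590. , -246.2,  -30.8]), np.float64(-176.1))]
```

```bash
python3 jog.py '{"finger_gap":[50, 50, 50, 50, 50, 50, 50, 50, 50, 50], "dx":[30, 65, 100, 135, 170, 200, 225.8, 225.8, 225.8, 225.8], "dy":[5, 10, 16, 22, 28, 32, 36.2, 36.2, 36.2, 36.2], "dz":[0, 0, 0, 0, 0, 0, 0, 0, 0, 0], "rz":[7, 15, 23, 31, 39, 47, 53.3, 53.3, 53.3, 53.3]}'; python3 go.py 588 -245.5 10 -31
python3 - <<'E'
from h import *
I={n:eyes.snapshot(n) for n in("scene","top")}
G={n:grad(I[n]) for n in I};s=seg(rect(50,30,2))
for z in(94,98,102):
  for n in I: q,f=fit({n:G[n]},{n:s},(588,-245.5,-31),z);print(z,n,q.round(1),round(f,1))
q=(588,-245.5,-31)
A=[crop(I[n],u,v,100,100,4,[(proj(n,place(rect(50,30,2),q,97)),(0,255,255)),(proj(n,place(rect(50,30,0),q,28)),(0,0,255))]) for n,u,v in(("scene",215,120),("top",155,85))]
cv2.imwrite("pics/h1.png",np.hstack(A))
E
```

```text
clock: 5.7
tcp_pos: [587.1, -245.9, 45.6]
tcp_rot: [180.0, 0.1, -30.9]
force: [-0.1, -0.6, -2.0]
gripper_width: 58.8
gripper_force: 27.2
clock 5.70 delta [ 0.6 -0.8 35.6  0.1] joints [-30.  39.  79.  -0.  62.  91.] rot [ 1.80e+02  1.00e-01 -3.09e+01] F [-0.1 -0.6 -2. ]
94 scene [ 602.2 -222.7  -24.5] -177.6
94 top [ 599.  -249.   -28.2] -144.3
98 scene [ 595.4 -233.9  -25.7] -177.4
98 top [ 597.7 -249.5  -28.2] -144.6
102 scene [ 588.5 -245.   -27.4] -176.7
102 top [ 596.  -250.6  -29.5] -145.0
```

View pics/h1.png

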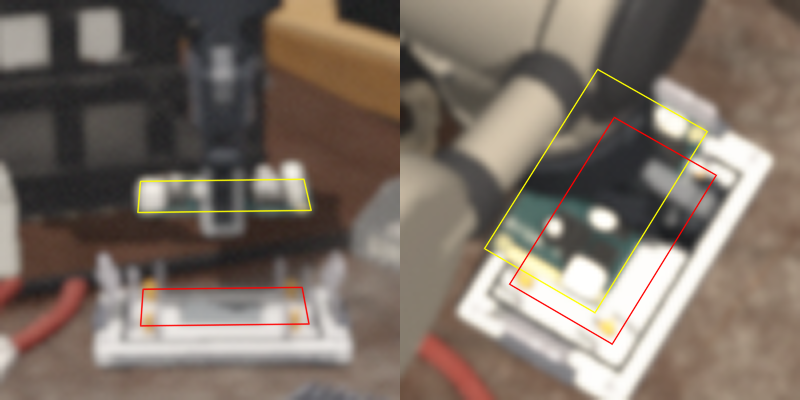

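```bash
cat > held2.py <<'E'
from h import *
import sys
I={n:eyes.snapshot(n) for n in("scene","top")};G={n:grad(I[n],1.0) for n in I}
e=np.array([.857,-.515]);f=np.array([.515,.857]);c0=np.array([588,-245.5])
top=np.vstack([seg([(-50,25,2),(-50,-30,2)]),seg([(-50,-30,2),(-20,-30,2)])])
sc=np.vstack([seg([(-50,-30,2),(-50,30,2)]),seg([(50,-30,2),(50,30,2)])])
z0=float(sys.argv[1])
def sc_(n,w,u,v,z):
    uv=proj(n,place(w,(*(c0+u*e+v*f),-31),z)).astype(np.float32);return cv2.remap(G[n],uv[:,:1],uv[:,1:],cv2.INTER_LINEAR)
for z in(z0-4,z0,z0+4):
    U=np.arange(-10,10.1,.5)
    S=[[sc_("top",top,u,v,z).mean() for v in U] for u in U];i=np.unravel_index(np.argmax(S),(41,41))
    T=[sc_("scene",sc,u,0,z).mean() for u in U]
    T1=[sc_("scene",sc[:60],u,0,z).mean() for u in U];T2=[sc_("scene",sc[60:],u,0,z).mean() for u in U]
    print(z,"top u,v",U[i[0]],U[i[1]],round(np.max(S)),"scene u",U[np.argmax(T)],"ends",U[np.argmax(T1)],U[np.argmax(T2)])
E
python3 held2.py 98
```

```text
94.0 top u,v 9.5 -0.5 265 scene u 0.0 ends -0.5 1.0
98.0 top u,v 9.0 -1.5 265 scene u 0.0 ends 0.0 0.5
102.0 top u,v 8.5 -2.5 264 scene u 0.0 ends 0.0 0.0
```

```bash
python3 jog.py '{"finger_gap":[50, 50, 50, 50, 50, 50], "dx":[0, 0, 0, 0, 0, 0], "dy":[-1, -1, -1, -1, -1, -1], "dz":[15, 30, 45, 50, 50, 50], "rz":[0, 0, 0, 0, 0, 0]}'; python3 held2.py 47; python3 go.py 588 -245.5 -20 -31
```

```text
clock: 6.5
tcp_pos: [589.1, -245.2, -3.4]
tcp_rot: [180.0, -0.0, -31.0]
force: [-0.1, -0.6, -1.2]
gripper_width: 58.8
gripper_force: 27.3
43.0 top u,v 10.0 2.0 257 scene u 2.5 ends 2.5 2.5
47.0 top u,v 10.0 1.5 260 scene u 2.0 ends 2.5 2.0
51.0 top u,v 10.0 0.5 261 scene u 1.5 ends 3.0 1.0
clock 6.60 delta [-1.1  0.8 17.1  0. ] joints [-29.  43.  81.  -0.  56.  92.] rot [ 1.8e+02 -1.0e-01 -3.1e+01] F [-0.2 -0.6 -2. ]
```

```bash
python3 jog.py '{"finger_gap":[50, 50, 50, 50, 50, 50, 50], "dx":[-1, -1, -1, -1, -1, -1, -1], "dy":[0.7, 0.7, 0.7, 0.7, 0.7, 0.7, 0.7], "dz":[1, 3, 5, 7, 9, 9, 9], "rz":[0, 0, 0, 0, 0, 0, 0]}'; python3 go.py 588 -245.5 -23 -31;python3 held2.py 38
```

```text
clock: 7.3
tcp_pos: [587.7, -245.1, -12.7]
tcp_rot: [180.0, 0.0, -31.0]
force: [-0.0, 0.3, -1.0]
gripper_width: 58.4
gripper_force: 27.3
clock 7.30 delta [ 0.5  0.1 10.3  0. ] joints [-30.  43.  82.  -0.  55.  91.] rot [180.   0. -31.] F [-0.   0.3 -1. ]
34.0 top u,v 9.5 1.5 257 scene u -10.0 ends -3.5 -10.0
38.0 top u,v 9.0 0.5 257 scene u 0.5 ends 0.0 -10.0
42.0 top u,v 8.5 0.0 257 scene u 1.0 ends 1.0 1.0
```

```bash
for i in 1; do python3 jog.py '{"finger_gap":[50, 50, 50, 50], "dx":[0, 0, 0, 0], "dy":[0, 0, 0, 0], "dz":[1.5, 3, 4, 4], "rz":[0, 0, 0, 0]}'; done
```

```text
clock: 7.8
tcp_pos: [587.5, -245.1, -16.8]
tcp_rot: [180.0, 0.0, -31.0]
force: [-0.1, 0.5, -1.3]
gripper_width: 58.8
gripper_force: 27.3
```

```bash
python3 jog.py '{"finger_gap":[50, 50, 50], "dx":[0, 0, 0], "dy":[0, 0, 0], "dz":[1.5, 3, 3], "rz":[0, 0, 0]}'
```

```text
clock: 8.1
tcp_pos: [587.8, -245.2, -19.0]
tcp_rot: [180.0, -0.0, -31.0]
force: [-0.8, 0.1, 3.1]
gripper_width: 58.8
gripper_force: 27.5
```

```bash
python3 jog.py '{"finger_gap":[50, 50, 50], "dx":[0, 0, 0], "dy":[0, 0, 0], "dz":[0.5, 1, 1], "rz":[0, 0, 0]}'; python3 - <<'E'
from station import r, eyes, ticket
o=r.get_obs();print(o["tcp_pos"],o["force"],o["moment"])
E
```

```text
clock: 8.4
tcp_pos: [587.9, -245.3, -19.2]
tcp_rot: [180.0, -0.1, -31.0]
force: [-3.1, 1.3, 9.5]
gripper_width: 58.6
gripper_force: 27.9
[ 587.86694138 -245.2715418   -19.23133158] [-3.10491499  1.26539726  9.52266445] [ 0.05731613  0.63709542 -0.02584334]
```

```bash
python3 jog.py '{"finger_gap":[50, 62, 70, 80, 80, 80, 80, 80, 80], "dx":[0, 0, 0, 0, 0, 0, 0, 0, 0], "dy":[0, 0, 0, 0, 0, 0, 0, 0, 0], "dz":[-0.8, -0.8, -0.8, -0.8, -0.8, -10, -40, -80, -80], "rz":[0, 0, 0, 0, 0, 0, 0, 0, 0]}'; python3 go.py 514 -453 100 26.1
cat > seated.py <<'E'
from h import *
I=eyes.snapshot("scene");G={"scene":grad(I)}
def sc(u,z): 
    uv=proj("scene",place(seg([(-49+u,-30,0),(49+u,-30,0)]),(587.8,-245.3,-31),z)).astype(np.float32);return cv2.remap(G["scene"],uv[:,:1],uv[:,1:],cv2.INTER_LINEAR)
print([(z,round(float(sc(0,z).mean())),round(float(sc(0,z)[:25].mean())),round(float(sc(0,z)[-25:].mean()))) for z in range(20,44,2)])
E
python3 seated.py
```

```text
clock: 9.3
tcp_pos: [591.2, -247.0, 66.1]
tcp_rot: [-180.0, -0.6, -31.0]
force: [1.0, -0.7, 0.4]
gripper_width: 80.0
gripper_force: 0.0
clock 9.30 delta [ 39.9 216.3 -33.9 -57.1] joints [-30.  38.  78.  -0.  64.  91.] rot [-180.    -0.6  -31. ] F [ 1.  -0.7  0.4]
[(20, 44, 50, 48), (22, 75, 81, 80), (24, 146, 141, 148), (26, 194, 178, 192), (28, 203, 184, 195), (30, 180, 165, 172), (32, 144, 143, 138), (34, 118, 128, 111), (36, 99, 113, 91), (38, 86, 99, 82), (40, 85, 96, 90), (42, 123, 127, 118)]
```

```bash
python3 jog.py '{"finger_gap":[80, 70, 60, 60, 60, 60, 60, 60, 60], "dx":[10, 18, 25, 32, 36, 40, 40, 40, 40], "dy":[40, 80, 120, 160, 190, 216, 216, 216, 216], "dz":[-15, -25, -34, -34, -34, -34, -34, -34, -34], "rz":[-8, -16, -24, -32, -40, -48, -57, -57, -57]}'
cat > cov.py <<'E'
from h import *
I={n:eyes.snapshot(n) for n in("top","scene")};G={n:grad(I[n]) for n in I}
def run(nm,w,z,q):
    for g in(["top"],["scene"],["top","scene"]): a,b=fit({n:G[n] for n in g},{n:seg(w) for n in g},q,z);print(nm,z,g,a.round(1),round(b))
for z in(28,32): run("board",rect(50,30,2),z,(587.8,-245.5,-31))
run("cover",rect(60,40,37),4,(514,-453,26.1))
E
python3 cov.py; python3 go.py 513.5 -453 60 26.1
```

```text
clock: 10.25
tcp_pos: [510.6, -450.3, 92.7]
tcp_rot: [-179.9, 0.0, 25.8]
force: [0.2, 0.0, 1.0]
gripper_width: 60.1
gripper_force: 0.0
board 28 ['top'] [ 597.6 -231.8  -30.1] -139
board 28 ['scene'] [ 585.7 -242.3  -44.4] -144
board 28 ['top', 'scene'] [ 596.1 -230.9  -30.1] -263
board 32 ['top'] [ 596.4 -232.4  -30.1] -139
board 32 ['scene'] [ 607.2 -227.9  -14.8] -144
board 32 ['top', 'scene'] [ 595.5 -231.8  -30. ] -269
cover 4 ['top'] [ 507.3 -451.7   38.5] -119
cover 4 ['scene'] [ 514.  -451.7   27.1] -111
cover 4 ['top', 'scene'] [ 512.2 -452.6   27. ] -223
clock 10.35 delta [ 0.9  3.7 33.1 -0.2] joints [-48.  41.  67.   0.  72.  16.] rot [-180.     0.    25.9] F [ 0.3 -0.3  0.4]
```

```bash
python3 - <<'E'
from h import *
I={n:eyes.snapshot(n) for n in("top","scene")};q=(587.8,-245.4,-31);w=rect(50,30,2)
T=crop(I["top"],160,95,90,90,4.4);T2=crop(I["top"],160,95,90,90,4.4,[(proj("top",place(w,q,28)),(0,0,255))])
S=crop(I["scene"],232,175,75,38,5.3);S2=crop(I["scene"],232,175,75,38,5.3,[(proj("scene",place(w,q,28)),(0,0,255)),(proj("scene",place(w,q,32)),(0,255,255))])
z=np.zeros((600,800,3),np.uint8)
for a,y,x in((T,0,0),(T2,0,400),(S,398,0),(S2,398,400)): z[y:y+a.shape[0],x:x+a.shape[1]]=a
cv2.imwrite("pics/b.png",z)
E
```

```text
(no output)
```

View pics/b.png

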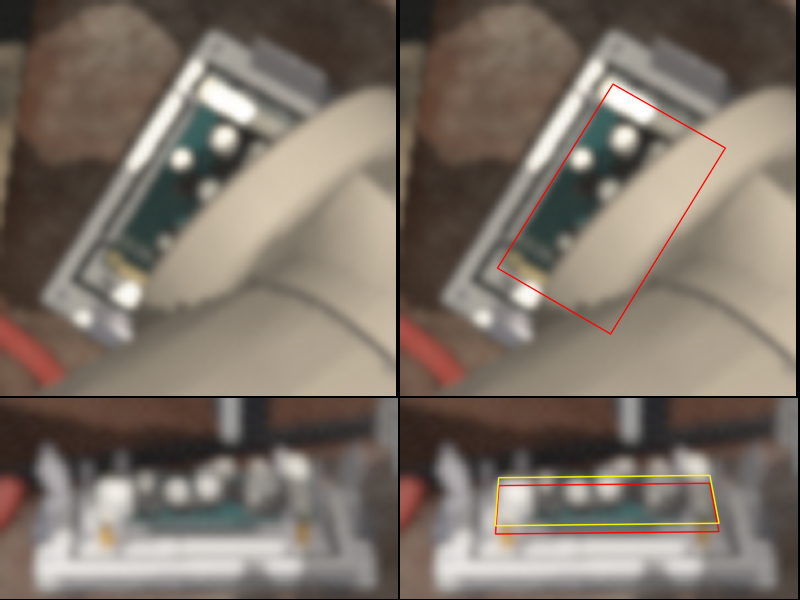

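The board looks level on the standoffs, with brass visible under its edge, and aligned with the pins in both views. Next is the cover.

```bash
python3 jog.py '{"finger_gap":[60, 60, 60, 60, 60, 60, 60, 60], "dx":[1, 1, 1, 1, 1, 1, 1, 1], "dy":[3.5, 3.5, 3.5, 3.5, 3.5, 3.5, 3.5, 3.5], "dz":[10, 30, 50, 66, 72, 76, 76, 76], "rz":[-0.5, -0.5, -0.5, -0.5, -0.5, -0.5, -0.5, -0.5]}'; python3 go.py 513.7 -453 10 26.5
```

```text
clock: 11.25
tcp_pos: [513.6, -454.0, 18.3]
tcp_rot: [179.9, -0.0, 26.5]
force: [-0.2, -0.0, -0.8]
gripper_width: 60.1
gripper_force: 0.0
clock 11.25 delta [ 0.5 -0.9  8.3  0. ] joints [-48.  46.  71.  -0.  64.  16.] rot [179.9  -0.   26.5] F [-0.2 -0.  -0.8]
```

```bash
python3 jog.py '{"finger_gap":[60, 60, 60, 60], "dx":[0, 0, 0, 0], "dy":[0, 0, 0, 0], "dz":[2, 4, 6, 6], "rz":[0, 0, 0, 0]}'
```

```text
clock: 11.65
tcp_pos: [513.0, -453.5, 11.1]
tcp_rot: [-180.0, 0.0, 26.5]
force: [-0.3, 1.0, 0.3]
gripper_width: 60.0
gripper_force: 0.0
```

```bash
python3 jog.py '{"finger_gap":[60, 60, 60, 60], "dx":[0, 0, 0, 0], "dy":[0, 0, 0, 0], "dz":[1, 2, 3, 3], "rz":[0, 0, 0, 0]}'
```

```text
clock: 12.05
tcp_pos: [513.1, -453.5, 8.2]
tcp_rot: [-180.0, 0.0, 26.5]
force: [-0.4, -0.3, -0.2]
gripper_width: 59.5
gripper_force: 0.0
```

```bash
python3 jog.py '{"finger_gap":[60, 60, 60, 60], "dx":[0, 0, 0, 0], "dy":[0, 0, 0, 0], "dz":[1, 2, 3, 3], "rz":[0, 0, 0, 0]}'
```

```text
clock: 12.45
tcp_pos: [513.1, -453.5, 5.2]
tcp_rot: [-180.0, 0.0, 26.5]
force: [-0.2, 0.7, -0.2]
gripper_width: 60.1
gripper_force: 0.0
```

```bash
python3 jog.py '{"finger_gap":[60, 60, 50, 40, 30, 30, 30, 30], "dx":[0, 0, 0, 0, 0, 0, 0, 0], "dy":[0, 0, 0, 0, 0, 0, 0, 0], "dz":[1, 1, 1, 1, 1, 1, 1, 1], "rz":[0, 0, 0, 0, 0, 0, 0, 0]}' 50; python3 go.py 588 -245.4 60 -31
```

```text
clock: 13.25
tcp_pos: [513.3, -453.7, 4.8]
tcp_rot: [180.0, -0.0, 26.5]
force: [-0.2, 1.0, 4.3]
gripper_width: 38.8
gripper_force: 52.4
clock 13.25 delta [ 159.8 -153.   -55.2   57.5] joints [-48.  46.  71.  -0.  62.  16.] rot [180.   -0.   26.5] F [-0.2  1.   4.3]
```

```bash
python3 jog.py '{"finger_gap":[30, 30, 30, 30, 30, 30, 30, 30], "dx":[0, 0, 0, 0, 0, 0, 0, 0], "dy":[0, 0, 0, 0, 0, 0, 0, 0], "dz":[-4, -15, -35, -55, -70, -70, -70, -70], "rz":[0, 0, 0, 0, 0, 0, 0, 0]}'; cat > cov2.py <<'E'
from h import *
import sys
I=eyes.snapshot("scene");o=r.get_obs();p=o["tcp_pos"];yaw=o["tcp_rot"][2];z0=float(sys.argv[1])
G={"scene":grad(I)};a=np.radians(yaw)
print(p.round(1),round(yaw,1),o["force"].round(1),round(o["gripper_width"],1))
# silhouette: end-wall verticals and rim edges facing the camera
W=np.vstack([seg([(-60,-40,37),(-60,-40,0),(60,-40,0),(60,-40,37)])]) if len(sys.argv)<3 else np.vstack([seg([(-60,40,37),(-60,40,0),(-60,-40,0),(60,-40,0),(60,-40,37)])])
res=[]
for z in np.arange(z0-6,z0+6.1,2):
    for u in np.arange(-6,6.1,.5):
        q=(p[0]+u*np.cos(a),p[1]+u*np.sin(a),yaw);uv=proj("scene",place(W,q,z)).astype(np.float32)
        res.append((cv2.remap(G["scene"],uv[:,:1],uv[:,1:],cv2.INTER_LINEAR).mean(),z,u))
for s in sorted(res)[::-1][:6]: print([round(float(v),1) for v in s])
E
python3 cov2.py 73 e; python3 go.py 587.8 -245.3 75 -31
```

```text
clock: 14.05
tcp_pos: [512.6, -453.0, 73.1]
tcp_rot: [-179.9, 0.0, 26.5]
force: [0.0, 0.6, -1.6]
gripper_width: 38.6
gripper_force: 51.8
[ 512.6 -453.    73. ] 26.5 [-0.4 -0.  -1.4] 38.8
[89.2, 73.0, -0.5]
[89.0, 73.0, -1.0]
[88.9, 73.0, 0.0]
[88.7, 73.0, -1.5]
[88.3, 73.0, -2.0]
[88.2, 73.0, 0.5]
clock 14.10 delta [ 160.  -152.3   -2.    57.5] joints [-48.  42.  68.  -0.  70.  16.] rot [-179.9    0.    26.5] F [-0.4 -0.  -1.4]
```

```bash
python3 - <<'E'
from h import *
c=ray("top",(447*.64,152*.64),4);a,b=np.array([513,-453]),np.array([588,-245]);d=(b-a)/np.linalg.norm(b-a);t=(c-a)@d;print(c,t,np.linalg.norm(c-a-t*d))
E
```

```text
[ 687.52215381 -404.73890167] 104.5977997274412 147.8053316801416
```

```bash
python3 jog.py '{"finger_gap":[30, 30, 30, 30, 30, 30, 30, 30, 30, 30, 30], "dx":[10, 33, 55, 80, 105, 130, 150, 160, 160, 160, 160], "dy":[-15, -36, -58, -80, -102, -125, -143, -152.3, -152.3, -152.3, -152.3], "dz":[0, 0, 0, 0, 0, 0, 0, 0, 0, 0, 0], "rz":[5, 13, 21, 29, 37, 45, 52, 57.5, 57.5, 57.5, 57.5]}'; python3 cov2.py 73; python3 go.py 587.8 -245.3 55 -31
```

```text
clock: 15.2
tcp_pos: [587.9, -247.0, 74.0]
tcp_rot: [180.0, 0.0, -30.9]
force: [-0.4, -0.4, -2.2]
gripper_width: 38.9
gripper_force: 51.8
[ 587.9 -247.1   74.1] -31.0 [ 0.7 -0.  -2.2] 39.0
[141.0, 75.0, 0.0]
[140.6, 75.0, 0.5]
[140.5, 75.0, -0.5]
[139.6, 75.0, 1.0]
[139.3, 75.0, 1.5]
[139.1, 75.0, -1.0]
clock 15.25 delta [-1.  -1.5 19.1  0. ] joints [-30.  37.  77.  -0.  65.  91.] rot [180.   0. -31.] F [ 0.7 -0.  -2.2]
```

```bash
python3 jog.py '{"finger_gap":[30, 30, 30, 30, 30, 30], "dx":[-1, -1, -1, -1, -1, -1], "dy":[-1.5, -1.5, -1.5, -1.5, -1.5, -1.5], "dz":[8, 16, 24, 26, 26, 26], "rz":[0, 0, 0, 0, 0, 0]}'; python3 cov2.py 48; python3 go.py 587.8 -245.3 30 -31
```

```text
clock: 15.85
tcp_pos: [588.4, -244.2, 48.5]
tcp_rot: [180.0, -0.0, -31.0]
force: [1.1, -0.2, -2.7]
gripper_width: 38.8
gripper_force: 51.8
[ 588.5 -244.2   48.7] -31.0 [-1.1 -0.2 -1.1] 39.1
[89.3, 48.0, 1.5]
[89.2, 48.0, 1.0]
[88.8, 48.0, 2.0]
[88.4, 48.0, 0.5]
[88.3, 48.0, 2.5]
[87.8, 48.0, 3.0]
clock 15.90 delta [-0.1  1.3 18.7  0. ] joints [-29.  39.  79.  -0.  62.  92.] rot [180.  -0. -31.] F [-1.1 -0.2 -1.1]
```

```bash
python3 jog.py '{"finger_gap":[30, 30, 30, 30, 30], "dx":[-0.4, -0.4, -0.4, -0.4, -0.4], "dy":[0.8, 0.8, 0.8, 0.8, 0.8], "dz":[2, 4, 6, 8, 8], "rz":[0, 0, 0, 0, 0]}'
```

```text
clock: 16.4
tcp_pos: [587.3, -244.5, 40.0]
tcp_rot: [180.0, 0.0, -31.0]
force: [0.1, -1.0, -1.9]
gripper_width: 39.1
gripper_force: 51.8
```

```bash
python3 jog.py '{"finger_gap":[30, 30, 30, 30], "dx":[0, 0, 0, 0], "dy":[0, 0, 0, 0], "dz":[1.5, 3, 4, 4], "rz":[0, 0, 0, 0]}'; python3 go.py 587.8 -245.3 30 -31
```

```text
clock: 16.8
tcp_pos: [587.4, -244.5, 36.2]
tcp_rot: [180.0, 0.0, -31.0]
force: [0.0, 0.5, -2.1]
gripper_width: 39.0
gripper_force: 51.8
clock 16.80 delta [0.7 0.5 6.2 0. ] joints [-29.  40.  80.  -0.  61.  91.] rot [180.   0. -31.] F [ 0.   0.5 -2.1]
```

```bash
python3 jog.py '{"finger_gap":[30, 30, 30, 30], "dx":[0, 0, 0, 0], "dy":[0, 0, 0, 0], "dz":[1.5, 3, 4, 4], "rz":[0, 0, 0, 0]}'
```

```text
clock: 17.2
tcp_pos: [587.9, -244.8, 32.8]
tcp_rot: [180.0, -0.1, -31.0]
force: [1.6, 0.4, 1.2]
gripper_width: 38.7
gripper_force: 52.2
```

```bash
python3 jog.py '{"finger_gap":[30, 30, 30], "dx":[0, 0, 0], "dy":[0, 0, 0], "dz":[1, 2, 2], "rz":[0, 0, 0]}'; python3 go.py 587.8 -245.3 30 -31
```

```text
clock: 17.5
tcp_pos: [588.5, -245.2, 32.0]
tcp_rot: [180.0, -0.2, -31.0]
force: [-1.3, 1.0, 7.1]
gripper_width: 38.5
gripper_force: 53.0
clock 17.50 delta [-0.6  0.5  2.   0. ] joints [-29.  40.  80.  -0.  60.  91.] rot [180.   -0.2 -31. ] F [-1.3  1.   7.1]
```

```bash
python3 jog.py '{"finger_gap":[30, 30, 30, 30, 30, 30], "dx":[0, 0, 0, 0, 0, 0], "dy":[0, 0, 0, 0, 0, 0], "dz":[0, 0, 2, 3, 4, 4], "rz":[0, 0, 0, 0, 0, 0]}' 100;  python3 go.py 587.8 -245.3 20 -31
```

```text
clock: 18.1
tcp_pos: [589.4, -245.7, 30.6]
tcp_rot: [180.0, -0.4, -31.0]
force: [-3.4, 2.0, 20.3]
gripper_width: 38.1
gripper_force: 103.6
clock 18.10 delta [-1.6  0.5 10.6  0. ] joints [-29.  40.  80.  -0.  60.  92.] rot [180.   -0.4 -31. ] F [-3.4  2.  20.3]
```

```bash
python3 jog.py '{"finger_gap":[30, 30, 30, 30], "dx":[0, 0, 0, 0], "dy":[0, 0, 0, 0], "dz":[1, 2, 3, 3], "rz":[0, 0, 0, 0]}';  python3 go.py 587.8 -245.3 20 -31
```

```text
clock: 18.5
tcp_pos: [589.7, -245.8, 29.8]
tcp_rot: [180.0, -0.4, -31.0]
force: [-9.0, 4.4, 35.0]
gripper_width: 37.9
gripper_force: 105.3
clock 18.50 delta [-1.8  0.5  9.8  0. ] joints [-29.  40.  80.  -0.  59.  92.] rot [180.   -0.4 -31. ] F [-9.   4.4 35. ]
```

```bash
python3 jog.py '{"finger_gap":[30, 30, 30, 50, 60, 60, 60, 60, 60, 30, 10, 0], "dx":[0, -1, -1, -1, -1, -1, -1, -1, -1, -1, -1, -1], "dy":[0, 0, 0, 0, 0, 0, 0, 0, 0, 0, 0, 0], "dz":[-4, -6.5, -6.5, -6.5, -6.5, -6.5, -10, -30, -50, -60, -60, -60], "rz":[0, 0, 0, 0, 0, 0, 0, 0, 0, 0, 0, 0]}' 40; python3 - <<'E'
from h import *
I={n:eyes.snapshot(n) for n in("scene",)};G={n:grad(I[n]) for n in I}
W=seg([(-60,-40,37),(-60,-40,0),(60,-40,0),(60,-40,37)])
a=np.radians(-31);res=[]
for z in np.arange(12,40,1):
  for u in np.arange(-5,5.1,.5):
    for t in np.arange(-8,8.1,2): # end-height difference mm over 120
        w=W.copy();w[:,2]+=w[:,0]*t/120
        uv=proj("scene",place(w,(587.8+u*np.cos(a),-245.3+u*np.sin(a),-31),z)).astype(np.float32);res.append((cv2.remap(G["scene"],uv[:,:1],uv[:,1:],cv2.INTER_LINEAR).mean(),z,u,t))
for s in sorted(res)[::-1][:5]: print([round(float(v),1) for v in s])
E
python3 go.py 628.1 -269.5 80 -31;python3 go.py 547.5 -221.1 80 -31
```

```text
clock: 19.7
tcp_pos: [586.3, -243.9, 82.8]
tcp_rot: [180.0, 0.0, -31.0]
force: [0.0, -0.1, -0.4]
gripper_width: 16.8
gripper_force: 0.0
[149.3, 12.0, 0.0, 2.0]
[149.3, 12.0, -0.5, 2.0]
[149.1, 12.0, -0.5, 0.0]
[149.1, 12.0, 0.0, 0.0]
[148.9, 12.0, -0.5, -4.0]
clock 19.75 delta [49.3  0.4  2.3  0. ] joints [-29.  37.  77.  -0.  66.  91.] rot [ 1.8e+02  1.0e-01 -3.1e+01] F [-0.7  0.4  0.1]
clock 19.75 delta [-44.7   0.5   2.3   0. ] joints [-29.  37.  77.  -0.  66.  91.] rot [ 1.8e+02  1.0e-01 -3.1e+01] F [-0.7  0.4  0.1]
```

```bash
python3 jog.py '{"finger_gap":[0, 0, 0, 0, 0, 0, 0, 0], "dx":[20, 40, 49, 49, 49, 49, 49, 49], "dy":[0.4, 0.4, 0.4, 0.4, 0.4, 0.4, 0.4, 0.4], "dz":[0, 0, 10, 25, 35, 40, 43, 43], "rz":[0, 0, 0, 0, 0, 0, 0, 0]}' 40;  python3 go.py 628.1 -269.5 30 -31
```

```text
clock: 20.55
tcp_pos: [628.1, -269.4, 40.1]
tcp_rot: [180.0, 0.0, -31.0]
force: [0.6, 0.3, 0.1]
gripper_width: -0.1
gripper_force: 0.0
clock 20.55 delta [ 0.   0.1 10.1  0. ] joints [-30.  44.  70.  -0.  66.  91.] rot [180.   0. -31.] F [0.6 0.3 0.1]
```

```bash
python3 jog.py '{"finger_gap":[0, 0, 0, 0, 0], "dx":[0, 0, 0, 0, 0], "dy":[0, 0, 0, 0, 0], "dz":[2, 4, 6, 7, 7], "rz":[0, 0, 0, 0, 0]}';  python3 go.py 628.1 -269.5 22 -31
```

```text
clock: 21.05
tcp_pos: [628.4, -269.6, 33.3]
tcp_rot: [180.0, 0.0, -31.0]
force: [-0.5, -1.1, 0.8]
gripper_width: -0.2
gripper_force: 0.0
clock 21.05 delta [-0.3  0.  11.3  0. ] joints [-30.  44.  70.  -0.  65.  91.] rot [180.   0. -31.] F [-0.5 -1.1  0.8]
```

```bash
python3 jog.py '{"finger_gap":[0, 0, 0, 0], "dx":[0, 0, 0, 0], "dy":[0, 0, 0, 0], "dz":[1, 2, 3, 3], "rz":[0, 0, 0, 0]}'
```

```text
clock: 21.45
tcp_pos: [629.0, -269.9, 31.6]
tcp_rot: [180.0, -0.1, -31.0]
force: [-0.6, 0.2, 6.2]
gripper_width: -0.3
gripper_force: 2.8
```

```bash
python3 jog.py '{"finger_gap":[0, 0, 0], "dx":[0, 0, 0], "dy":[0, 0, 0], "dz":[1, 2, 2], "rz":[0, 0, 0]}'
```

```text
clock: 21.75
tcp_pos: [629.7, -270.4, 31.4]
tcp_rot: [180.0, -0.2, -31.0]
force: [-2.7, 0.7, 14.4]
gripper_width: -0.0
gripper_force: 6.8
```

```bash
python3 jog.py '{"finger_gap":[0, 0, 0], "dx":[-0.5, -1, -1], "dy":[0, 0, 0], "dz":[1, 2, 2], "rz":[0, 0, 0]}'
```

```text
clock: 22.05
tcp_pos: [629.6, -270.2, 30.8]
tcp_rot: [-180.0, -0.4, -31.0]
force: [-3.1, 1.5, 18.4]
gripper_width: -0.3
gripper_force: 9.4
```

```bash
python3 jog.py '{"finger_gap":[0, 0, 0], "dx":[-0.5, -1, -1], "dy":[0, 0, 0], "dz":[1, 2, 2], "rz":[0, 0, 0]}'; python3 go.py 628.1 -269.5 22 -31
```

```text
clock: 22.35
tcp_pos: [629.5, -270.2, 30.1]
tcp_rot: [-180.0, -0.5, -31.0]
force: [-3.4, 1.6, 23.7]
gripper_width: 0.4
gripper_force: 12.0
clock 22.35 delta [-1.5  0.1  8.1  0. ] joints [-30.  44.  71.  -0.  64.  91.] rot [-180.    -0.5  -31. ] F [-3.4  1.6 23.7]
```

```bash
python3 jog.py '{"finger_gap":[0, 0, 0, 0], "dx":[-0.3, -0.6, -0.6, -0.6], "dy":[0, 0, 0, 0], "dz":[1, 2, 2, 2], "rz":[0, 0, 0, 0]}'
```

```text
clock: 22.75
tcp_pos: [629.5, -270.1, 29.3]
tcp_rot: [-180.0, -0.6, -31.0]
force: [-4.8, 2.6, 28.2]
gripper_width: -0.1
gripper_force: 14.5
```

```bash
python3 jog.py '{"finger_gap":[0, 0, 0, 0], "dx":[-0.3, -0.6, -0.6, -0.6], "dy":[0, 0, 0, 0], "dz":[1, 2, 2, 2], "rz":[0, 0, 0, 0]}'; python3 go.py 628.1 -269.5 22 -31
```

```text
clock: 23.15
tcp_pos: [629.9, -270.4, 29.2]
tcp_rot: [-180.0, -0.8, -31.0]
force: [-5.6, 2.1, 36.9]
gripper_width: -0.2
gripper_force: 18.3
clock 23.15 delta [-2.   0.2  7.2  0. ] joints [-30.  44.  71.  -0.  64.  91.] rot [-180.    -0.8  -31. ] F [-5.6  2.1 36.9]
```

```bash
python3 jog.py '{"finger_gap":[0, 0, 0, 0, 0, 0], "dx":[-1, -2.5, -4, -4, -4, -4], "dy":[0, 0, 0, 0, 0, 0], "dz":[-2, -3, -3, -2, -1, 0], "rz":[0, 0, 0, 0, 0, 0]}'; python3 go.py 628.1 -269.5 22 -31
```

```text
clock: 23.75
tcp_pos: [627.0, -269.0, 24.9]
tcp_rot: [-180.0, -0.8, -31.0]
force: [4.5, -1.6, 1.8]
gripper_width: 0.1
gripper_force: 2.0
clock 23.75 delta [ 1.2 -0.1  2.9 -0. ] joints [-30.  44.  72.  -0.  63.  91.] rot [-180.    -0.8  -31. ] F [ 4.5 -1.6  1.8]
```

```bash
python3 jog.py '{"finger_gap":[0, 0, 0], "dx":[0, 0, 0], "dy":[0, 0, 0], "dz":[1, 2, 2], "rz":[0, 0, 0]}'; python3 go.py 628.1 -269.5 22 -31
```

```text
clock: 24.05
tcp_pos: [626.5, -268.6, 22.7]
tcp_rot: [-180.0, -0.7, -31.0]
force: [4.4, -3.8, 13.9]
gripper_width: -0.2
gripper_force: 7.8
clock 24.05 delta [ 1.9 -0.1  0.7 -0. ] joints [-30.  44.  72.  -0.  63.  91.] rot [-180.    -0.7  -31. ] F [ 4.4 -3.8 13.9]
```

```bash
python3 jog.py '{"finger_gap":[0, 0, 0], "dx":[0, 0, 0], "dy":[0, 0, 0], "dz":[2, 3, 3], "rz":[0, 0, 0]}'; python3 go.py 628.1 -269.5 22 -31
```

```text
clock: 24.35
tcp_pos: [626.6, -268.7, 22.4]
tcp_rot: [180.0, -0.8, -31.0]
force: [-0.8, -0.5, 27.5]
gripper_width: 0.4
gripper_force: 14.7
clock 24.35 delta [ 1.7 -0.   0.4  0. ] joints [-30.  44.  72.  -0.  63.  91.] rot [180.   -0.8 -31. ] F [-0.8 -0.5 27.5]
```

```bash
python3 jog.py '{"finger_gap":[0, 0, 0, 0, 0, 0, 0, 0, 0], "dx":[0, 0, 0, -30, -70, -94, -94, -94, -94], "dy":[0, 0, 0, 0, 0, 0, 0, 0, 0], "dz":[-10, -35, -60, -62, -62, -60, -40, -25, -25], "rz":[0, 0, 0, 0, 0, 0, 0, 0, 0]}'; python3 go.py 547.5 -221.1 34 -31
```

```text
clock: 25.25
tcp_pos: [540.3, -216.8, 38.7]
tcp_rot: [180.0, 0.2, -31.0]
force: [0.3, -0.2, -0.4]
gripper_width: 0.2
gripper_force: 0.0
clock 25.25 delta [8.4 0.  4.7 0. ] joints [-29.  35.  89.  -0.  56.  92.] rot [180.    0.2 -31. ] F [ 0.3 -0.2 -0.4]
```

```bash
python3 jog.py '{"finger_gap":[0, 0, 0, 0, 0, 0, 0], "dx":[4, 8, 8, 8, 8, 8, 8], "dy":[0, 0, 0, 0, 0, 0, 0], "dz":[0, 0, 3, 6, 8, 10, 10], "rz":[0, 0, 0, 0, 0, 0, 0]}'; python3 go.py 547.5 -221.1 22 -31
```

```text
clock: 25.95
tcp_pos: [548.5, -221.6, 30.3]
tcp_rot: [180.0, 0.0, -31.0]
force: [0.2, 0.8, 0.5]
gripper_width: -0.2
gripper_force: 0.0
clock 25.95 delta [-1.1  0.1  8.3  0. ] joints [-29.  36.  88.  -0.  56.  92.] rot [180.   0. -31.] F [0.2 0.8 0.5]
```

```bash
python3 jog.py '{"finger_gap":[0, 0, 0, 0], "dx":[0, 0, 0, 0], "dy":[0, 0, 0, 0], "dz":[1, 2, 3, 3], "rz":[0, 0, 0, 0]}'; python3 go.py 547.5 -221.1 22 -31
```

```text
clock: 26.35
tcp_pos: [548.9, -221.8, 28.6]
tcp_rot: [180.0, -0.1, -31.0]
force: [-1.5, 0.5, 8.9]
gripper_width: 0.2
gripper_force: 4.0
clock 26.35 delta [-1.5  0.1  6.6  0. ] joints [-29.  36.  88.  -0.  56.  92.] rot [ 1.8e+02 -1.0e-01 -3.1e+01] F [-1.5  0.5  8.9]
```

```bash
python3 jog.py '{"finger_gap":[0, 0, 0, 0], "dx":[0, 0, 0, 0], "dy":[0, 0, 0, 0], "dz":[1, 2, 3, 3], "rz":[0, 0, 0, 0]}'; python3 go.py 547.5 -221.1 22 -31
```

```text
clock: 26.75
tcp_pos: [548.5, -221.5, 24.9]
tcp_rot: [180.0, -0.0, -31.0]
force: [-2.1, 1.6, 3.0]
gripper_width: -0.0
gripper_force: 1.6
clock 26.75 delta [-1.1  0.1  2.9  0. ] joints [-29.  37.  88.  -0.  55.  92.] rot [180.  -0. -31.] F [-2.1  1.6  3. ]
```

```bash
python3 jog.py '{"finger_gap":[0, 0, 0, 0], "dx":[0, 0, 0, 0], "dy":[0, 0, 0, 0], "dz":[1, 2, 3, 3], "rz":[0, 0, 0, 0]}'; python3 go.py 547.5 -221.1 22 -31
```

```text
clock: 27.15
tcp_pos: [548.6, -221.7, 21.2]
tcp_rot: [180.0, -0.0, -31.0]
force: [-0.5, -0.3, 0.6]
gripper_width: -0.2
gripper_force: 0.6
clock 27.15 delta [-1.3  0.1 -0.8  0. ] joints [-29.  37.  88.  -0.  55.  92.] rot [180.  -0. -31.] F [-0.5 -0.3  0.6]
```

Snapped; now firm it home and re-check the first end.

```bash
python3 jog.py '{"finger_gap":[0, 0, 0, 0, 0], "dx":[0, 0, 0, 0, 0], "dy":[0, 0, 0, 0, 0], "dz":[1, 2, 4, 5, 5], "rz":[0, 0, 0, 0, 0]}'; python3 go.py 547.5 -221.1 22 -31
```

```text
clock: 27.65
tcp_pos: [548.8, -221.8, 21.0]
tcp_rot: [180.0, -0.1, -31.0]
force: [-11.7, 5.9, 35.2]
gripper_width: 0.1
gripper_force: 17.7
clock 27.65 delta [-1.4  0.1 -1.   0. ] joints [-29.  37.  89.  -0.  55.  92.] rot [ 1.8e+02 -1.0e-01 -3.1e+01] F [-11.7   5.9  35.2]
```

```bash
python3 jog.py '{"finger_gap":[0, 0, 0, 0, 0, 0, 0, 0, 0, 0], "dx":[0, 0, 0, 30, 70, 92, 92, 92, 92, 92], "dy":[0, 0, 0, 0, 0, 0, 0, 0, 0, 0], "dz":[-10, -35, -55, -56, -56, -56, -35, -15, -7, -7], "rz":[0, 0, 0, 0, 0, 0, 0, 0, 0, 0]}'; python3 go.py 628.1 -269.5 22 -31
```

```text
clock: 28.65
tcp_pos: [627.1, -268.8, 22.7]
tcp_rot: [180.0, 0.1, -31.0]
force: [-0.2, -0.1, 0.1]
gripper_width: 0.5
gripper_force: 0.0
clock 28.65 delta [1.2 0.  0.7 0. ] joints [-30.  45.  71.  -0.  64.  91.] rot [ 1.8e+02  1.0e-01 -3.1e+01] F [-0.2 -0.1  0.1]
```

```bash
python3 jog.py '{"finger_gap":[0, 0, 0, 0, 0], "dx":[-1, -1, -1, -1, -1], "dy":[0, 0, 0, 0, 0], "dz":[1, 2, 4, 6, 6], "rz":[0, 0, 0, 0, 0]}'; python3 go.py 628.1 -269.5 22 -31
```

```text
clock: 29.15
tcp_pos: [626.9, -268.7, 21.1]
tcp_rot: [180.0, -0.1, -31.0]
force: [-7.3, 3.3, 19.0]
gripper_width: -0.1
gripper_force: 9.3
clock 29.15 delta [ 1.5  0.1 -0.9  0. ] joints [-30.  45.  71.  -0.  63.  91.] rot [ 1.8e+02 -1.0e-01 -3.1e+01] F [-7.3  3.3 19. ]
```

```bash
python3 jog.py '{"finger_gap":[0, 0, 0, 0, 0, 0, 0, 0, 0], "dx":[0, 0, 0, 0, -50, -95, -130, -150, -150], "dy":[0, 0, 0, 0, 40, 80, 120, 160, 160], "dz":[-8, -35, -70, -100, -120, -120, -120, -120, -120], "rz":[0, 0, 0, 0, 0, 0, 0, 0, 0]}'; python3 - <<'E'
from h import *
I=eyes.snapshot("scene");G={"scene":grad(I)}
for n,uv in(("front top edge",[(-58,-40,37),(58,-40,37)]),("left half",[(-58,-40,37),(-20,-40,37)]),("right half",[(20,-40,37),(58,-40,37)])):
    s=[]
    for z in np.arange(10,38,1):
        p=proj("scene",place(seg(uv),(587.8,-245.3,-31),z)).astype(np.float32);s.append(cv2.remap(G["scene"],p[:,:1],p[:,1:],cv2.INTER_LINEAR).mean())
    print(n,10+int(np.argmax(s)),np.round(s).astype(int).tolist())
E
```

```text
clock: 30.05
tcp_pos: [412.5, -329.3, 138.0]
tcp_rot: [180.0, 0.0, -31.1]
force: [0.5, 0.1, -0.8]
gripper_width: -0.1
gripper_force: 0.0
front top edge 30 [57, 58, 58, 57, 56, 58, 62, 67, 71, 75, 71, 61, 51, 47, 43, 55, 75, 96, 110, 123, 126, 124, 116, 102, 87, 73, 61, 57]
left half 30 [55, 55, 55, 55, 54, 54, 58, 62, 65, 68, 68, 61, 53, 51, 50, 54, 69, 84, 91, 95, 95, 88, 81, 69, 57, 46, 37, 27]
right half 31 [55, 56, 56, 54, 54, 58, 61, 67, 73, 77, 72, 66, 58, 49, 42, 54, 67, 86, 108, 128, 140, 152, 152, 146, 140, 131, 122, 130]
```

```bash
python3 - <<'E'
from h import *
I={n:eyes.snapshot(n) for n in("top","scene")};G={n:grad(I[n]) for n in I};s=seg(rect(60,40,37))
for z in(16,20,24,28,31): print(z,[(n,a.round(1).tolist(),round(b)) for n in I for a,b in[fit({n:G[n]},{n:s},(587.8,-245.3,-31),z)]])
o=cv2.imread("pics/top0.png") 
now=cv2.resize(I["top"][:,:,::-1],(800,600),interpolation=cv2.INTER_CUBIC)
for k,(u,v) in dict(can=(445,130),pliers=(300,330),pl2=(260,300),tape=(485,383)).items():
    print(k,round(float(np.abs(o[v-25:v+25,u-25:u+25].astype(int)-now[v-25:v+25,u-25:u+25]).mean()),1))
E
```

```text
16 [('top', [600.0, -251.0, -36.1], -109), ('scene', [604.8, -213.4, -30.3], -121)]
20 [('top', [598.6, -251.4, -35.9], -108), ('scene', [599.6, -222.4, -29.2], -120)]
24 [('top', [602.6, -248.2, -46.8], -112), ('scene', [588.4, -229.3, -24.4], -118)]
28 [('top', [601.3, -248.8, -46.9], -111), ('scene', [583.1, -238.2, -25.1], -120)]
31 [('top', [600.6, -248.9, -47.1], -111), ('scene', [579.1, -245.3, -24.8], -120)]
can 2.1
pliers 49.4
pl2 54.0
tape 4.3
```

The image fit is inconclusive because the arm is in the way, so I'll check the height of end B by touch.

```bash
python3 go.py 548 -221.5 24 -31
```

```text
clock 30.20 delta [ 5.820e+01 -1.611e+02  1.140e+02 -1.000e-01] joints [-47.  23.  92.   0.  65.  74.] rot [ 1.80e+02 -1.00e-01 -3.11e+01] F [ 0.6 -0.8  0.5]
```

```bash
python3 jog.py '{"finger_gap":[0, 0, 0, 0, 0, 0, 0, 0, 0, 0], "dx":[15, 30, 45, 58, 58, 58, 58, 58, 58, 58], "dy":[-40, -80, -120, -161, -161, -161, -161, -161, -161, -161], "dz":[10, 20, 40, 60, 80, 95, 107, 112, 114, 114], "rz":[0, 0, 0, 0, 0, 0, 0, 0, 0, 0]}';  python3 go.py 547.5 -221.1 21 -31
```

```text
clock: 31.2
tcp_pos: [548.6, -220.6, 23.8]
tcp_rot: [-180.0, -0.0, -31.0]
force: [0.4, 0.1, 0.2]
gripper_width: -0.5
gripper_force: 0.0
clock 31.20 delta [-0.6  1.   2.8 -0. ] joints [-29.  37.  88.  -0.  55.  92.] rot [-180.   -0.  -31.] F [0.4 0.1 0.2]
```

```bash
python3 jog.py '{"finger_gap":[0, 0, 0, 0, 0, 0, 0, 0, 0], "dx":[0, 0, 0, -40, -60, -60, -60, -60, -60], "dy":[0, 0, 0, 50, 100, 160, 200, 200, 200], "dz":[-20, -60, -100, -130, -130, -130, -130, -130, -130], "rz":[0, 0, 0, 0, 0, 0, 0, 0, 0]}'; python3 - <<'E'
from h import *
o=cv2.imread("pics/top0.png");now=cv2.resize(eyes.snapshot("top")[:,:,::-1],(800,600),interpolation=cv2.INTER_CUBIC)
for k,(u,v) in dict(can=(445,130),pliers=(305,340),pl2=(240,270),tape=(485,383)).items():
    print(k,round(float(np.abs(o[v-15:v+15,u-15:u+15].astype(int)-now[v-15:v+15,u-15:u+15]).mean()),1))
print(ticket.finish_job())
E
```

```text
clock: 32.1
tcp_pos: [392.2, -363.8, 154.6]
tcp_rot: [179.9, -0.1, -31.3]
force: [0.8, 0.6, -0.4]
gripper_width: -0.2
gripper_force: 0.0
can 2.0
pliers 57.5
pl2 12.4
tape 88.3
the job is handed in; nothing more can be done
None
```

The job was handed in at 32 s: the board lies on the four standoffs, and both ends of the cover are pressed down past the clips, as checked by touch; the can is unmoved, but the arm seemed to hide the pliers and tape from the camera at the end, so I didn't confirm those.

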